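# Close the peg crate: hook the lid under the lip and swing it home

## Robot

A 6-joint arm with a two-finger parallel gripper is mounted at the origin on the work surface. World frame = base frame: x ahead of the robot, y to its left, z up, the work surface at z = 0. Lengths are in m, angles in rad, forces in N, time in s.
With the tool pointing down it reaches from about 0.35 to 0.95 m from the base axis. Payload 17.4 kg.
Tool frame: the origin (TCP) lies midway between the tips of the shut fingers; the grasp point (between the pads) lies 19 mm behind it; z points along the fingers, y is the line along which they close (so a half turn about z gives the same grasp; the last joint's range is limited). The gripper opens to 93 mm and grips with 3 to 60 N. Pads are 15 mm wide; open, the fingers measure 128 mm over their backs; the gripper's body (75 mm by 188 mm) begins 65 mm behind the grasp point.
Start: joints at [1.139, 0.116, 1.442, -0, 1.584, -0.038], TCP at [0.259, 0.623, 0.219] pointing down, gripper open.
Joint ranges: [-2.83, 2.83], [-0.83, 2.19], [0.07, 2.5], [-1.14, 4.28], [0.01, 3], [-2.97, 2.97]. Speed limits (rad/s): [1.89, 1.89, 2.22, 3.14, 3.14, 3.14].

## Interface

Orientations are given as a unit quaternion [x, y, z, w].
In Python, from cell import bot, cams, finder gives the robot as it stands.
- The arm moves only by the shell command python3 -m handwheel 'ROWS'. ROWS is JSON, a list that holds one entry, the list of rows, each a list of 5 numbers: the closure, from 0 (fully open) to 1 (shut), then the shift along the tool's x, y, z in cm, then the turn about the tool's z in rad. A call has 1 to 10 rows; each row is the pose to reach, as a shift and turn from the pose commanded when the call began, along the tool's axes at that moment; what a row does not reach only later rows make up. A row lasts 1/8 s, in which the tool goes at most 62.5 mm and 10.7 degrees, less where a joint would pass 70% of its speed; a pose out of reach is approached as far as the arm can. A call with a gripper value outside its range is refused whole. The fingers move at their own pace and stop on an object; the grip force is fixed at half the most. Time passes only in rows, so rows that repeat a pose let the fingers close. It gives the time, the measured TCP pose, the force, the opening and the grip force at its end, in the units of the state.
- bot.get_state(): the state, without advancing time (a new reading comes with each control period).
- cams.read_camera(name): name is "side" or "top" or "wrist"; returns (picture, depth): 420x560x3 uint8, red, green, blue; 420x560 float32, m along the optical axis (not along the pixel's ray), 0 where there is no reading.
- cams.camera_model(name): a dict with "fovy" (degrees; the focal length in pixels is half the picture's height over the tangent of half this angle, whatever the lens; pixels are square), "cx", "cy" (the principal point, pixels), "dist" ([k1, k2, p1, p2, k3] as OpenCV has them; the pictures are not rectified), "rvec" (rotation vector, rad) and "tvec" (3), from world to camera coordinates, as OpenCV has them. Camera axes: x right, y down, z forward; pixel columns grow to the right and rows downward; lengths in m; the calibration is good to about 2 mm. A picture is of the moment at which its call begins: read the wrist's pose just before it. camera_model takes no time and is no camera call; for the wrist camera it gives the pose at the moment of the call.
- bot.sign_off(): hands the job in; it is judged then, once.
Trained networks look in the newest picture that a camera, given by its name, has taken for a name from the list of things; names that differ only in an ending like _2 or _b are one class to them, and where a whole thing is asked for, a point or a joint stands for the part that bears it (a point fixed in the world has none). Each returns a list of dicts, best first, with "confidence" (0 to 1); they miss things now and then, are a little off and sometimes report something else, mostly with a low value. They report only what shows in the picture. A call takes as long as a camera call. They do not tell look-alikes from the thing itself.
- finder.boxes_of(camera, label): "xyz" ([x, y, z] in m, in world coordinates, good to about 4 mm: the middle of the surface that is visible of it).
- finder.regions_of(camera, label): "mask" (420x560 bool, what is visible of it).
The state is a dict: "clock": time; "q": joint angles; "dq": joint speeds; "joint_efforts": joint torques, N m; "position": TCP position; "eef_rot": TCP orientation; "force": force on the tool from outside, world axes, zero at the start; "wrist_torque": the same for the moment, N m; "grip_width": opening from 0.0 (shut) to 1.0 (fully open); "grasp_force": force on a finger pad.
Only numpy, scipy, OpenCV 4.12 (cv2) and the standard library are available. Lean on these libraries where they do the work, as an engineer would, in place of code of your own. Each camera call takes 0.05 s, during which the arm holds its last target. There are 200 camera calls.

## Task

The wooden lid of the clothes-peg crate stands on edge in the white drying rack: lift it out, lay it flat on the clear worktop with its grip block upward and let go of it. Then take it by the block, hook its tongue under the crate's lip with the other end still raised, and swing that end gently down, without letting it drop, until the lid lies level and fully home inside the crate's rim; let go. Leave the other things on the worktop where they are.

Things in the scene. Friction and masses are not known exactly. Their poses are not given: they have to be found in the camera images.
- crate: Open wooden clothes-peg crate, fixed, 188 long (x) x 124 wide (y), z up; pegs lie well below the lid. Origin: centre of its underside. Walls 8 thick, tops at 84; opening between the walls 172 x 108. Its lip is at the -x end, the end toward the robot: see lip. The ledge the lid rests on: see seat.
- seat (a point): Centre of the crate's opening at ledge height, axes of the crate. A dark ledge 12 to 14 wide runs all round inside the walls, its top 70 above the worktop (14 below the wall tops): the lid rests on it.
- lip (a point): Middle of the lower inner edge of the crate's lip (crate x = -74, y = 0, z = 84), axes of the crate. The lip is a dark bar 10 thick lying on the wall tops across the -x end; it reaches 12 inward of the inner face of the -x wall (x = -86), so the gap under it is 14 high and 12 deep.
- rack: White plastic drying rack, fixed, base 90 (x) x 170 (y) x 8 thick. Origin: centre of its underside. Posts (10 x 14, tops at 53) at y = -60 and +60 make a slot 17 wide along its y axis, at x = 0; the lid stands in it on a long edge, bottom at 8. The worktop midway between rack and crate is clear.
- lid_center (a point): Centre of the wooden lid, half-way through its thickness. Axes: x along it toward the tongue, y across, z out of the face with the grip block. Overall 164 (x) x 100 (y) x 14 thick, 130 to 250 g, balanced near the middle. At the start it stands on a long edge, y axis up, leaning up to 4 degrees, top edge about 108 above the worktop, block facing away from the robot.
- lid_tip (a point): Middle of the tongue's end on the lid's underside: x = +82, y = 0, 7 below lid_center along the lid's z; lid axes. The tongue is the last 14 of the lid's length at this end: 6 thick, 84 wide, level with the underside.
- lid_tail (a point): Middle of the other end of the lid on its underside: x = -82, y = 0, 7 below lid_center along the lid's z; lid axes.
- lid_grip (a point): Centre of the dark grip block, 20 (x) x 36 (y) x 36 tall, that stands on the lid's z face: x = -10, y = 0, 25 above lid_center along the lid's z (the block spans 7 to 43 above lid_center); lid axes.
- pail: Empty blue plastic pail, 180 across the rim, 160 tall, loose bystander. Origin: centre of its underside.
- planter: White ceramic planter, 140 across, 110 tall, with a green plant to 170; loose bystander. Origin: centre of its underside.
- fork: Green plastic hand fork lying flat, 220 long along its x, 62 wide; loose bystander. Origin: near its middle, on its underside.
- clip: Orange spring clip, 75 x 22 x 22, loose bystander. Origin: centre of its underside.
- latchbox: Grey box with red latched lid, 186 x 128 x 88, loose bystander. Origin: centre of its underside.
Things that resemble listed ones, but are neither listed nor needed, are in the scene too. Of the things that look like the part that bears lid_center, the larger one is meant. What is shaped like the crate but purple is not meant.

How it is judged:
On the way, in this order (a step that is already met when the one before it is completed fails the run):
1. The lid lies flat on the worktop, block up, let go (angle between lid_center's own z axis and vertical below 0.1 rad and height (world z) of lid_center below 0.015 m and height (world z) of lid_grip above 0.02 m and contact force between the fingers and lid below 0.05 N), for 0.2 s.
2. The tongue is under the crate's lip (at least 3 mm) while the other end is still raised at least 10 mm above its seat (x of lid_tip in the frame of crate between -0.09 and -0.077 m and y of lid_tip in the frame of crate between -0.015 and 0.015 m and z of lid_tip in the frame of crate between 0.064 and 0.084 m and z of lid_tail in the frame of crate above 0.08 m), for 0.1 s.
At the end, for the whole second after the job is handed in: The lid rests in the crate at rest and released: both ends on the ledge within 4 mm of height, level within 3 degrees, between the side walls (within 8 mm sideways), the tongue at least 2 mm under the lip (x of lid_tip in the frame of crate between -0.09 and -0.076 m and y of lid_tip in the frame of crate between -0.008 and 0.008 m and z of lid_tip in the frame of crate between 0.066 and 0.074 m and y of lid_tail in the frame of crate between -0.008 and 0.008 m and z of lid_tail in the frame of crate between 0.066 and 0.074 m and angle between the z axis of lid_center and the z axis of crate, either way round below 0.05 rad and contact force between the fingers and lid below 0.05 N and linear speed of lid below 0.01 m/s); the robot touches nothing.
It fails at once if the lid is let drop at the crate (turning faster than 4.5 rad/s, as in a fall of more than about 25 mm at its end) (angular speed of lid above 4.5 rad/s and horizontal distance between lid_center and seat below 0.08 m and height (world z) of lid_center above 0.06 m).
It fails at once if a bystander is moved more than 30 mm (distance of any of pail, planter, fork, clip, latchbox from where it was at the start of the episode above 0.03 m).
It also fails if it takes over 67 s, if anything falls off the work surface, if the arm or the gripper's body presses on something with over 40 N, if the wrist force passes 120 N, or if a joint passes its speed limit or range.

## Working session

There is one attempt and no reset: what is moved stays moved. The work goes in short steps, Python scripts to look and compute and a shell command to move; the robot and the scene stay as the last step left them, time stands still between calls to the robot, and variables do not carry over. Pictures are saved under pics/ and viewed, at most 11 in all, crops included, and the job is handed in when it is done.

```bash
mkdir -p pics; cat > h.py <<'E'
import numpy as np, cv2
from cell import bot,cams,finder
from scipy.spatial.transform import Rotation as R
def K(m): 
    f=210/np.tan(np.radians(m['fovy'])/2); return np.array([[f,0,m['cx']],[0,f,m['cy']],[0,0,1.]])
def cloud(name):
    m=cams.camera_model(name); im,d=cams.read_camera(name)
    v,u=np.mgrid[0:420,0:560]
    p=cv2.undistortPoints(np.stack([u,v],-1).reshape(-1,1,2).astype(float),K(m),np.array(m['dist'])).reshape(420,560,2)
    c=np.dstack([p*d[...,None],d]); r=cv2.Rodrigues(np.array(m['rvec'],float))[0]
    w=(c-np.array(m['tvec']).ravel())@r
    w[d<=0]=np.nan
    return im,w
def save(im,n): cv2.imwrite('pics/'+n,im[...,::-1])
E
python3 - <<'E'
from h import *
for n in('top','side'):
    im,w=cloud(n); save(im,n+'0.png')
    for l in ['crate','rack','lid_center','lid_grip','pail','planter','fork','clip','latchbox']:
        print(n,l,[(np.round(b['xyz'],3).tolist(),round(b['confidence'],2)) for b in finder.boxes_of(n,l)][:4])
s=bot.get_state();print(s)
m=cams.camera_model('top');print(m)
E
```

```text
top crate [([0.3, -0.226, 0.052], 0.95), ([0.566, -0.247, 0.055], 0.94)]
top rack [([0.473, 0.269, 0.012], 0.92)]
top lid_center [([0.319, 0.298, 0.064], 0.73), ([0.492, 0.272, 0.09], 0.61)]
top lid_grip [([0.49, 0.274, 0.096], 0.95), ([0.319, 0.302, 0.058], 0.77)]
top pail [([0.42, 0.619, 0.075], 0.85), ([0.589, -0.493, 0.088], 0.36)]
top planter []
top fork [([0.759, -0.132, 0.014], 0.65)]
top clip [([0.491, 0.269, 0.093], 0.59), ([0.75, 0.132, 0.018], 0.55)]
top latchbox [([0.584, -0.492, 0.09], 0.76), ([0.752, 0.133, 0.021], 0.71)]
side crate [([0.558, -0.244, 0.056], 0.86), ([0.295, -0.223, 0.054], 0.55)]
side rack [([0.467, 0.243, 0.007], 0.82)]
side lid_center [([0.484, 0.267, 0.068], 0.78), ([0.323, 0.298, 0.046], 0.58)]
side lid_grip [([0.329, 0.294, 0.047], 0.77), ([0.486, 0.264, 0.07], 0.63), ([0.778, -0.136, 0.016], 0.55)]
side pail [([0.405, 0.542, 0.107], 0.85), ([0.565, -0.241, 0.054], 0.48), ([0.553, -0.517, 0.091], 0.44)]
side planter [([0.591, 0.46, 0.087], 0.59), ([0.464, 0.244, 0.005], 0.48)]
side fork [([0.779, -0.137, 0.013], 0.73)]
side clip [([0.75, 0.129, 0.0
[... 348 characters left out ...]
ay([ 2.03588286e-03, -7.20999885e+01, -6.22801137e+01,  7.82007817e-02,
        1.82154874e-02,  9.86743112e-05]), 'position': array([0.25901125, 0.62332958, 0.21863579]), 'eef_rot': array([ 1.95639567e-01,  9.80675869e-01, -1.16468514e-05, -1.01488008e-05]), 'force': array([0.52895411, 0.30160265, 0.41287714]), 'wrist_torque': array([-0.01505407,  0.01385616, -0.01206252]), 'grasp_force': 0.0, 'grip_width': 0.99843292466095}
{'fovy': 51.54122749249103, 'cx': 277.47716599578695, 'cy': 210.09287657319325, 'dist': array([-0.00831237,  0.        ,  0.        ,  0.        ,  0.        ]), 'rvec': array([ 2.10800286, -2.13578316,  0.18603377]), 'tvec': array([0.02960711, 0.5693839 , 1.29335183])}
```

View pics/top0.png

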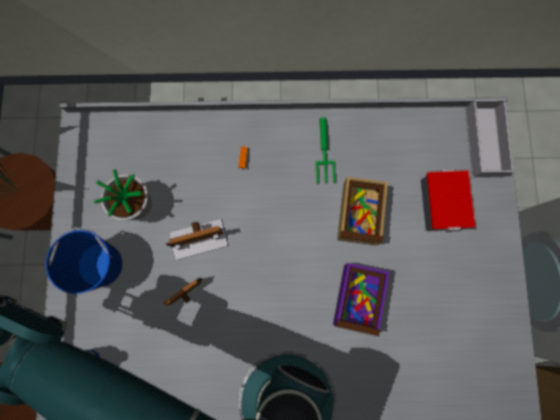

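View pics/side0.png

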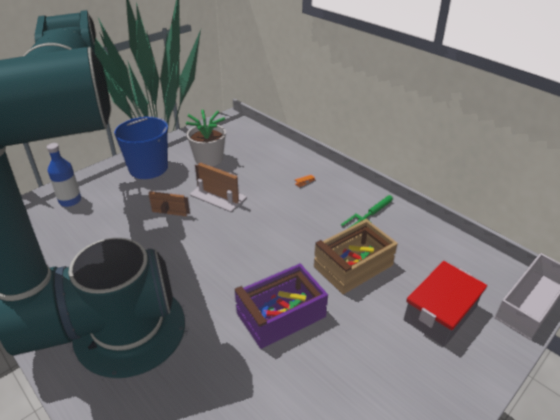

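The top view shows the wooden lid in the white rack at (195,235), with its block towards +x, and a smaller look-alike lid at (183,291). The crate is at (363,211) with its dark lip on the robot side. The purple look-alike is at (362,298). The larger lid, the one in the rack, fits the description. I'll confirm that in a crop and measure the poses.

```bash
python3 - <<'E'
from h import *
im,w=cloud('top'); ims,ws=cloud('side')
def pts(w,c,r,z0,z1):
    m=(np.hypot(w[...,0]-c[0],w[...,1]-c[1])<r)&(w[...,2]>z0)&(w[...,2]<z1); return w[m],m
save(np.vstack([cv2.resize(im[210:310,150:250],(560,560))[:, :],]) if 0 else np.hstack([cv2.resize(im[205:310,145:250],(400,400)),cv2.resize(ims[150:230,140:260],(400,267)).repeat(1,0) if 0 else cv2.resize(ims[150:250,150:250],(400,400))]),'crop1.png')
# crate
for n,W in(('top',w),('side',ws)):
    p,m=pts(W,(0.566,-0.247),0.14,0.079,0.089); r=cv2.minAreaRect(p[:,:2].astype(np.float32)); print(n,'walltop',len(p),r,np.median(p[:,2]))
    p,m=pts(W,(0.566,-0.247),0.14,0.090,0.100); r=cv2.minAreaRect(p[:,:2].astype(np.float32)); print('lip',len(p),r,np.median(p[:,2]))
    p,m=pts(W,(0.49,0.27),0.11,0.103,0.115); r=cv2.minAreaRect(p[:,:2].astype(np.float32)); print('lidtop',len(p),r,p[:,2].max())
    p,m=pts(W,(0.47,0.26),0.12,0.004,0.013); r=cv2.minAreaRect(p[:,:2].astype(np.float32)); print('rackbase',len(p),r,np.median(p[:,2]))
    p,m=pts(W,(0.49,0.27),0.11,0.06,0.083); print('blocktop?',len(p)); 
# lid -x face plane from side
p,m=pts(ws,(0.48,0.27),0.11,0.06,0.1)
c=p.mean(0)
for _ in range(5):
    u,s,v=np.linalg.svd(p-c); n=v[2]; d=(p-c)@n; p=p[abs(d)<0.004]; c=p.mean(0)
print('face',c,n,len(p),d.std())
# block from top: points not on lid, z 0.065-0.085
p,m=pts(w,(0.50,0.27),0.06,0.068,0.085); print('block',p.mean(0),p.min(0),p.max(0), cv2.minAreaRect(p[:,:2].astype(np.float32)))
E
```

```text
top walltop 412 ((0.562879204750061, -0.2385920137166977), (0.1248532086610794, 0.189554825425148), 81.33704376220703) 0.0847910678354843
lip 287 ((0.5607326030731201, -0.23761111497879028), (0.1233089342713356, 0.18555793166160583), 81.27056121826172) 0.09491518650600603
lidtop 257 ((0.48807844519615173, 0.2735402286052704), (0.014882039278745651, 0.16068048775196075), 14.599408149719238) 0.11487294106431152
rackbase 1301 ((0.4701150953769684, 0.2616008520126343), (0.23546651005744934, 0.23416170477867126), 78.35054016113281) 0.007214185579422759
blocktop? 152
side walltop 576 ((0.5630491375923157, -0.24051561951637268), (0.12809228897094727, 0.19575941562652588), 81.08987426757812) 0.08370134644561568
lip 294 ((0.4790005683898926, -0.22830381989479065), (0.12486758083105087, 0.02310742251574993), 81.24298858642578) 0.09386000003015718
lidtop 152 ((0.4889068901538849, 0.2649824321269989), (0.02174229361116886, 0.14893242716789246), 12.662445068359375) 0.11130489137906889
rackbase 480 ((0.4542788565158844, 0.24309802055358887), (0.16064982116222382, 0.19672071933746338), 42.81315231323242) 0.007362909248636029
blocktop? 250
face [0.48234096 0.26818145 0.08017495] [-0.96984002 -0.24238673  0.02567102] 383 0.0017051762017215105
block [0.50545606 0.26949642 0.07719802] [0.46811273 0.21101838 0.0687379 ] [0.53212406 0.32018894 0.08493686] ((0.5069428086280823, 0.27198269963264465), (0.05034276843070984, 0.11310199648141861), 14.857077598571777)
```

View pics/crop1.png

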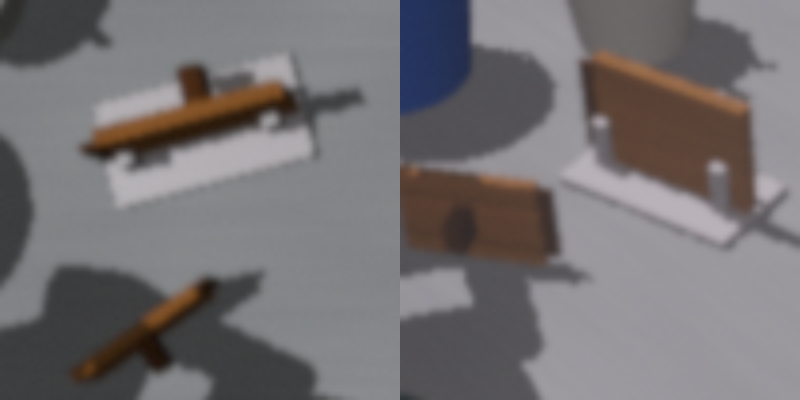

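```bash
cat >> h.py <<'E'
def delta(target,yaw_deg,s=None):
    """tool-frame shift (cm) and turn (rad) so the TCP is at target and tool y points along yaw (mod 180)"""
    s=s or bot.get_state(); r=R.from_quat(s['eef_rot']).as_matrix()
    d=r.T@(np.array(target)-s['position'])*100
    a=np.degrees(np.arctan2(r[1,1],r[0,1])); t=(a-yaw_deg+90)%180-90
    print('shift cm',d.round(2),'turn',np.radians(t).round(3),'j6',s['q'][5].round(2),'clock',s['clock'],'pos',s['position'].round(4),'yaw',a.round(2))
E
python3 -c "
from h import *
delta((.517,.274,.25),104.2)"
```

```text
shift cm [-37.23 -22.36  -3.14] turn -0.642 j6 -0.04 clock 1.1 pos [0.259  0.6234 0.2187] yaw 67.44
```

```bash
python3 -m handwheel '[[[0.45,0,0,-3.1,0],[0.45,-5.3,-3.2,-3.1,-0.1],[0.45,-10.6,-6.4,-3.1,-0.2],[0.45,-16,-9.6,-3.1,-0.3],[0.45,-21.3,-12.8,-3.1,-0.4],[0.45,-26.6,-16,-3.1,-0.5],[0.45,-32,-19.2,-3.1,-0.642],[0.45,-37.2,-22.4,-3.1,-0.642],[0.45,-37.2,-22.4,-3.1,-0.642],[0.45,-37.2,-22.4,-3.1,-0.642]]]'
python3 - <<'E'
from h import *
im,w=cloud('wrist'); save(im,'w1.png'); print(bot.get_state()['grip_width'])
delta((.517,.274,.25),104.2)
z=w[...,2]
m=(z>0.098)&(z<0.118)&(np.hypot(w[...,0]-.488,w[...,1]-.27)<.11)
p=w[m]; print('top edge',len(p),cv2.minAreaRect(p[:,:2].astype(np.float32)) if len(p) else 0, z[m].max() if len(p) else 0)
m=(z>0.065)&(z<0.09)&(np.hypot(w[...,0]-.517,w[...,1]-.27)<.035)
p=w[m]; print('block',len(p),cv2.minAreaRect(p[:,:2].astype(np.float32)) if len(p) else 0,np.median(p[:,2]) if len(p) else 0)
E
```

```text
clock: 2.35
position: [0.5165, 0.2739, 0.2497]
eef_rot: [-0.123, 0.992, 0.0, -0.0]
force: [-0.1, -0.8, -0.2]
grip_width: 0.551
grasp_force: 0.0
0.5505970780731475
shift cm [-0.07 -0.06 -0.03] turn 0.001 j6 -1.37 clock 2.4 pos [0.5161 0.2745 0.2497] yaw 104.25
top edge 2200 ((0.4898935556411743, 0.2748522460460663), (0.014527853578329086, 0.164389505982399), 14.505817413330078) 0.10954590084488043
block 514 ((0.5096898078918457, 0.2683195471763611), (0.049406494945287704, 0.027617866173386574), 14.578803062438965) 0.07495040154756964
```

View pics/w1.png

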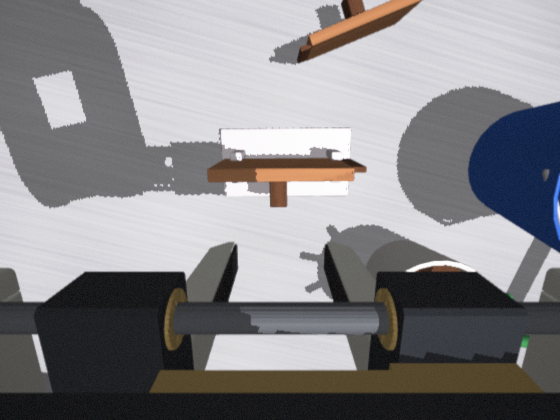

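The wrist view shows the lid at rows 160–182, with its block at (278,193), midway between the fingers, and its tongue at (355,169). Next I need the exact block position.

```bash
python3 - <<'E'
from h import *
im,w=cloud('wrist')
q=w[184:204,272:285].reshape(-1,3); z=np.nanmedian(q[:,2]); print('block top z',z)
m=np.zeros((420,560),bool); m[176:212,262:295]=True
m&=abs(w[...,2]-z)<0.006
p=w[m]; a=np.radians(14.4); ez=np.array([np.cos(a),np.sin(a)]); ex=np.array([-np.sin(a),np.cos(a)])
print('along z',np.percentile(p[:,:2]@ez,[1,50,99]),'along x',np.percentile(p[:,:2]@ex,[1,50,99]))
m=(w[...,2]>0.098)&(w[...,2]<0.118)&(np.hypot(w[...,0]-.488,w[...,1]-.27)<.11); p=w[m]
print('edge z',np.percentile(p[:,:2]@ez,[1,50,99]),'x',np.percentile(p[:,:2]@ex,[1,50,99]),np.median(p[:,2]))
s=np.percentile(w[m][:,:2]@ez,50)
E
```

```text
block top z 0.07508539699599198
along z [0.55639261 0.5703124  0.58459487] along x [0.12464355 0.13501931 0.14428327]
edge z [0.53566322 0.54206111 0.54962717] x [0.06445949 0.1375338  0.2213981 ] 0.10688035254005074
```

```bash
python3 -c "
from h import *
delta((.5201,.2725,.039),104.4)"
```

```text
shift cm [-0.34 -0.32 21.07] turn -0.002 j6 -1.37 clock 2.45 pos [0.516  0.2747 0.2497] yaw 104.29
```

```bash
python3 -m handwheel '[[[0.45,-0.35,-0.3,5,0],[0.45,-0.35,-0.3,11,0],[0.45,-0.35,-0.3,16,0],[0.45,-0.35,-0.3,19,0],[0.45,-0.35,-0.3,21,0],[0.45,-0.35,-0.3,21.1,0],[1,-0.35,-0.3,21.1,0],[1,-0.35,-0.3,21.1,0],[1,-0.35,-0.3,21.1,0],[1,-0.35,-0.3,21.1,0]]]'
```

```text
clock: 3.7
position: [0.521, 0.2718, 0.0392]
eef_rot: [-0.124, 0.992, 0.0, 0.0]
force: [0.6, 0.6, 3.8]
grip_width: 0.211
grasp_force: 30.0
```

```bash
cat >> h.py <<'E'
def lid(cam,c,r=.13,zmin=.02,tol=.003,it=300,mask=None):
    """RANSAC plane of the wooden lid: brown points near c"""
    im,w=cloud(cam); h=cv2.cvtColor(im,cv2.COLOR_RGB2HSV)
    m=(np.linalg.norm(w-np.array(c),axis=2)<r)&(w[...,2]>zmin)&(h[...,0]<22)&(h[...,1]>90)
    p=w[m]; g=np.random.default_rng(0); best=None
    for _ in range(it):
        a=p[g.choice(len(p),3,False)]; n=np.cross(a[1]-a[0],a[2]-a[0]); l=np.linalg.norm(n)
        if l<1e-7: continue
        k=abs((p-a[0])@n/l)<tol
        if best is None or k.sum()>best.sum(): best=k
    q=p[best]; c0=q.mean(0); v=np.linalg.svd(q-c0)[2]; n=v[2]*(1 if v[2][2]>0 else -1)
    print(cam,len(p),best.sum(),'c',c0.round(4),'n',n.round(3),'long',v[0].round(3),'min',q.min(0).round(3),'max',q.max(0).round(3))
    return im,q,n
E
python3 -m handwheel '[[[1,0,0,-1,0],[1,0,0,-2,0],[1,0,0,-3,0],[1,0,0,-3,0]]]'
python3 - <<'E'
from h import *
im,q,n=lid('side',(.49,.27,.09)); save(im,'s2.png')
E
```

```text
clock: 4.2
position: [0.5211, 0.2719, 0.0698]
eef_rot: [-0.124, 0.992, 0.0, 0.001]
force: [0.3, -0.3, -2.4]
grip_width: 0.21
grasp_force: 30.0
side 971 732 c [0.4839 0.2622 0.0963] n [-0.971 -0.239  0.004] long [-0.239  0.971 -0.01 ] min [0.463 0.188 0.048] max [0.504 0.339 0.141]
```

View pics/s2.png

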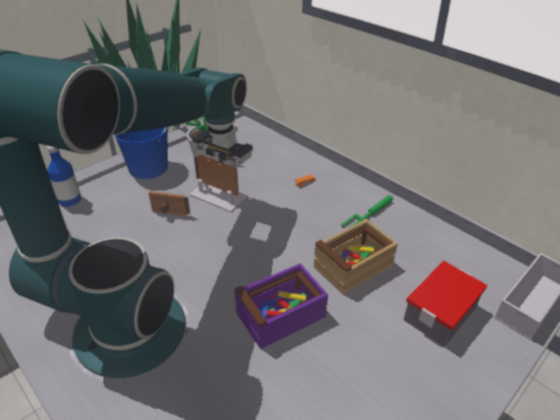

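```bash
python3 -m handwheel '[[[1,0,0,-2.6,0],[1,-1.5,-1.5,-2.8,0],[1,-3.2,-1.5,-2.8,0],[1,-3.2,-1.5,-1.5,0],[1,-3.2,-1.5,0,0],[1,-2.6,-1.5,0,0],[1,-2.0,-1.5,0,0],[1,-1.5,-1.5,0,0],[1,-1.0,-1.5,0,0],[1,-1.0,-1.5,0,0]]]'
python3 - <<'E'
from h import *
im,q,n=lid('side',(.49,.27,.09)); print(bot.get_state()['wrist_torque'])
E
```

```text
clock: 5.5
position: [0.5358, 0.2601, 0.0713]
eef_rot: [-0.124, 0.992, 0.0, 0.004]
force: [11.6, 1.1, 5.8]
grip_width: 0.214
grasp_force: 30.0
side 802 624 c [0.504  0.2486 0.0927] n [0.946 0.247 0.209] long [ 0.25  -0.968  0.011] min [0.477 0.179 0.042] max [0.532 0.33  0.136]
[ 0.16134783 -2.11061942  0.12976174]
```

```bash
python3 -m handwheel '[[[1,0.4,0,0,0],[1,0.8,0,0,0],[1,1.1,0,0,0],[1,1.4,0,0,0],[1,1.6,0,0,0],[1,1.6,0,0,0]]]'
python3 - <<'E'
from h import *
im,q,n=lid('side',(.49,.27,.09)); save(im[100:260,130:330],'s3.png')
E
```

```text
clock: 6.3
position: [0.5237, 0.257, 0.0735]
eef_rot: [-0.124, 0.992, 0.001, 0.008]
force: [30.2, 5.1, 9.9]
grip_width: 0.214
grasp_force: 49.8
side 353 200 c [0.4776 0.254  0.1059] n [0.847 0.21  0.488] long [ 0.183 -0.978  0.104] min [0.454 0.173 0.065] max [0.509 0.327 0.128]
```

```bash
python3 - <<'E'
import cv2
i=cv2.imread('pics/s3.png'); cv2.imwrite('pics/s3b.png',cv2.resize(i,(750,600),interpolation=cv2.INTER_CUBIC))
E
```

```text
(no output)
```

View pics/s3b.png

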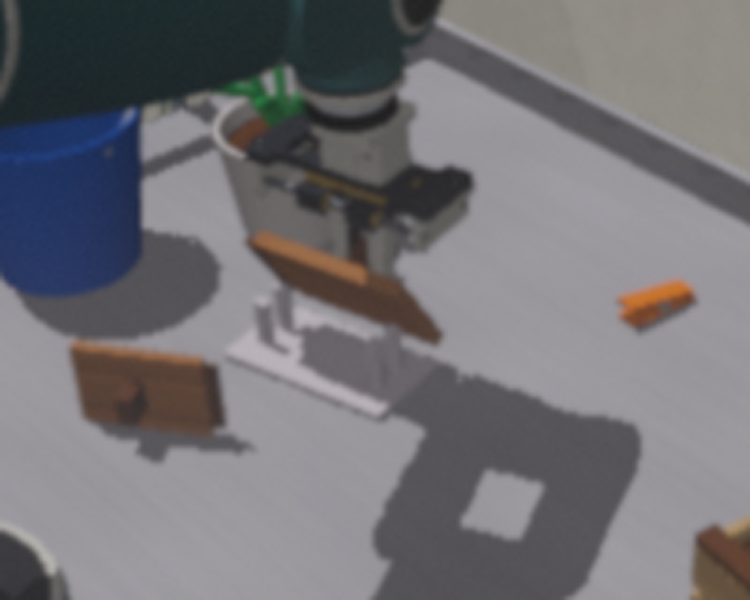

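```bash
python3 -m handwheel '[[[1,0,0,-3,0],[1,0,0,-6,0],[1,2,-5.2,-6,0],[1,4,-10.4,-6,0],[1,5.5,-15.6,-6,0],[1,7.4,-20.8,-6,0],[1,7.4,-20.8,-6,0],[1,7.4,-20.8,-6,0]]]'
python3 - <<'E'
from h import *
s=bot.get_state();c=s['position']+[-.03,0,.02]
im,q,n=lid('side',c,zmin=.05); save(cv2.resize(im[60:300,200:420],None,fx=2.5,fy=2.5),'s4.png')
im,q,n=lid('top',c,zmin=.05)
E
```

```text
clock: 7.35
position: [0.4977, 0.0362, 0.1289]
eef_rot: [-0.124, 0.992, 0.0, 0.0]
force: [1.4, 1.0, -1.4]
grip_width: 0.212
grasp_force: 41.9
side 385 200 c [0.4522 0.0205 0.1876] n [-0.895 -0.232  0.381] long [-0.25   0.968  0.002] min [ 0.425 -0.049  0.17 ] max [0.485 0.097 0.247]
top 395 256 c [0.4555 0.0452 0.177 ] n [0.778 0.205 0.594] long [-0.237  0.971 -0.024] min [ 0.432 -0.016  0.154] max [0.48  0.099 0.19 ]
```

View pics/s4.png

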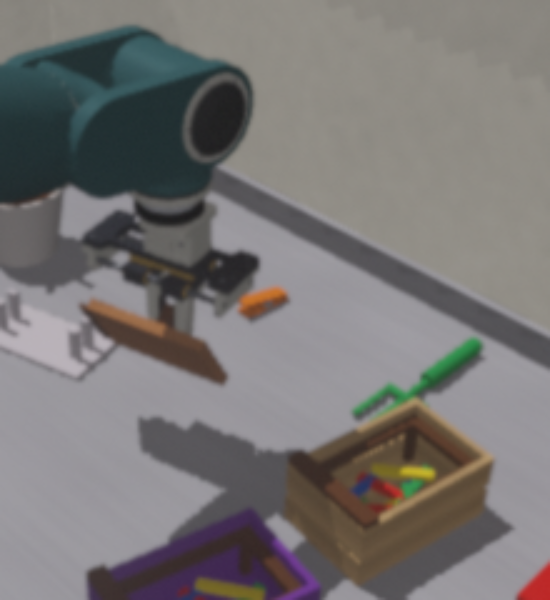

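```bash
cat >> h.py <<'E'
def prof(yaw=104.3,cams_=('side','top','wrist'),lat=(.03,.085),out='pics/prof.png'):
    """lid points seen in tool's x-z plane, relative to the grasp point, mm; saved as a 4 px/mm plot"""
    s=bot.get_state(); g=s['position']+[0,0,.019]; a=np.radians(yaw); ey=np.array([np.cos(a),np.sin(a),0]); ez=np.array([np.sin(a),-np.cos(a),0])
    P=np.full((560,640,3),255,np.uint8)
    for c,col in zip(cams_,((255,0,0),(0,160,0),(0,0,255))):
        im,w=cloud(c); h=cv2.cvtColor(im,cv2.COLOR_RGB2HSV); d=w-g; l=d@ey
        m=(abs(l)>lat[0])&(abs(l)<lat[1])&(abs(d@ez)<.08)&(abs(d[...,2])<.07)&(h[...,0]<22)&(h[...,1]>90)
        q=d[m]*1000
        for x,z in zip(q@ez,q[:,2]): cv2.circle(P,(int(320+4*x),int(280-4*z)),1,col,-1)
        print(c,m.sum())
    for k in range(-60,61,20):
        cv2.line(P,(320+4*k,0),(320+4*k,559),(200,200,200)); cv2.line(P,(0,280-4*k),(639,280-4*k),(200,200,200))
    cv2.imwrite(out,P[...,::-1])
E
python3 -c "
from h import *
prof()"
```

```text
side 211
top 186
wrist 13772
```

View pics/prof.png

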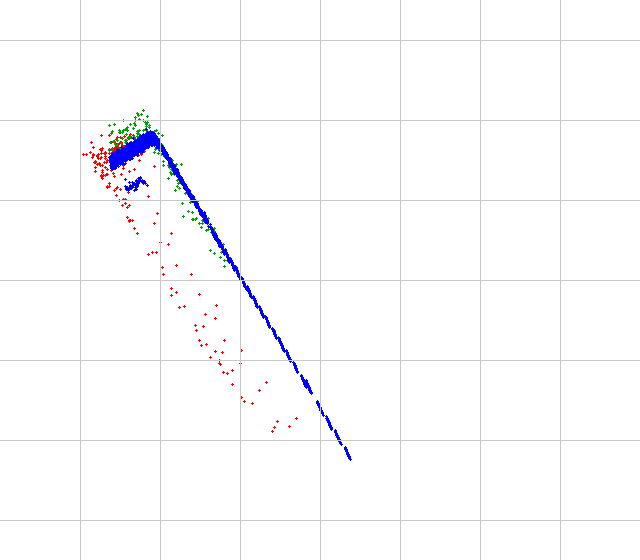

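```bash
python3 -m handwheel '[[[1,0,0,5,0],[1,0,0,8.5,0],[1,0,0,9.4,0],[1,0,0,9.7,0],[1,0.5,0,9.8,0],[1,1.0,0,9.9,0],[1,1.5,0,10.1,0]]]'
python3 -c "
from h import *
prof(cams_=('wrist',),out='pics/prof2.png')
im,w=cloud('wrist');s=bot.get_state();g=s['position']+[0,0,.019]
a=np.radians(104.3);ey=np.array([np.cos(a),np.sin(a),0]);ez=np.array([np.sin(a),-np.cos(a),0]);d=w-g
for c in (slice(215,245),slice(310,345)):
  q=d[:,c][(abs(d[:,c]@ez)<.08)&(abs(d[:,c][...,2])<.07)]; 
h=cv2.cvtColor(im,cv2.COLOR_RGB2HSV);m=(abs(d@ey)>.03)&(abs(d@ey)<.085)&(abs(d@ez)<.08)&(abs(d[...,2])<.05)&(h[...,0]<22)&(h[...,1]>90)
q=np.c_[d[m]@ez,d[m][:,2]].astype(np.float32);l=cv2.fitLine(q,cv2.DIST_HUBER,0,.001,.001).ravel();print(l.round(4),np.degrees(np.arctan2(l[0],-l[1])))
"
```

```text
clock: 8.48
position: [0.4887, 0.0334, 0.0333]
eef_rot: [-0.124, 0.992, 0.0, 0.007]
force: [13.3, 6.1, 34.1]
grip_width: 0.215
grasp_force: 48.6
wrist 16400
[ 0.6314 -0.7755 -0.0353  0.0167] 39.151134
```

```bash
python3 -m handwheel '[[[1,0.2,0,-0.4,0],[0.4,0.2,0,-0.4,0],[0,0.2,0,-0.4,0],[0,0.2,0,-0.4,0],[0,0.2,0,-0.4,0],[0,0.2,0,-0.4,0]]]'
python3 -m handwheel '[[[0,0,0,-5,0],[0,0,0,-11,0],[0,0,0,-17,0],[0,0,0,-20,0],[0,0,0,-20,0]]]'
python3 - <<'E'
from h import *
im,w=cloud('wrist'); save(im,'w5.png'); im,w=cloud('top'); 
print([(np.round(b['xyz'],3).tolist(),b['confidence']) for b in finder.boxes_of('top','lid_grip')],[(np.round(b['xyz'],3).tolist(),b['confidence']) for b in finder.boxes_of('top','lid_center')]); print(bot.get_state()['position'])
E
```

```text
clock: 9.32
position: [0.4814, 0.0317, 0.0316]
eef_rot: [-0.124, 0.992, -0.0, -0.0]
force: [0.3, -0.2, 0.9]
grip_width: 0.699
grasp_force: 0.0
clock: 9.95
position: [0.4822, 0.0317, 0.2341]
eef_rot: [-0.124, 0.992, -0.0, 0.002]
force: [0.4, -0.5, -0.3]
grip_width: 1.0
grasp_force: 0.0
[([0.32, 0.301, 0.061], 0.88), ([0.431, 0.036, 0.017], 0.79)] [([0.43, 0.035, 0.013], 0.88), ([0.316, 0.298, 0.065], 0.69)]
[0.4810778  0.03167251 0.23017003]
```

View pics/w5.png

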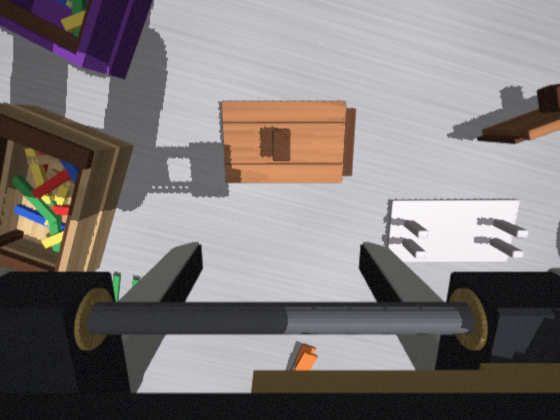

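The lid lies flat with its block up: the block is at (277,144) and the tongue end at (350,141). Now I'll measure the lid and crate.

```bash
cat > m.py <<'E'
from h import *
im,w=cloud('wrist'); h=cv2.cvtColor(im,cv2.COLOR_RGB2HSV)
near=np.hypot(w[...,0]-.43,w[...,1]-.035)<.12
m=near&(w[...,2]>.009)&(w[...,2]<.02); p=w[m]
r=cv2.minAreaRect(p[:,:2].astype(np.float32)); print('face',r,np.median(p[:,2]))
m2=near&(w[...,2]>.042)&(w[...,2]<.06); b=w[m2]
print('block',cv2.minAreaRect(b[:,:2].astype(np.float32)),b.mean(0))
E
python3 m.py; python3 - <<'E'
from h import *
from scipy.optimize import least_squares
# crate frame from the wall tops and lip of both fixed cameras (mid pose fit by edges of walls)
for n in('top','side'):
    im,w=cloud(n)
    for z0,z1,nm in((.079,.089,'walls'),(.0905,.099,'lip')):
        m=(np.hypot(w[...,0]-.563,w[...,1]+.24)<.13)&(w[...,2]>z0)&(w[...,2]<z1); p=w[m][:,:2]
        a=np.radians(-8.8); ex=np.array([np.cos(a),np.sin(a)]); ey=np.array([-np.sin(a),np.cos(a)])
        print(n,nm,len(p),'x',np.percentile(p@ex,[1,99]).round(4),'y',np.percentile(p@ey,[1,99]).round(4))
print('origin guess in this frame',np.array([.563,-.239])@ex,np.array([.563,-.239])@ey)
E
```

```text
face ((0.43060359358787537, 0.022647254168987274), (0.09932452440261841, 0.1502453088760376), 14.241354942321777) 0.013046653407283193
block ((0.4317701756954193, 0.019728153944015503), (0.03417541831731796, 0.019338883459568024), 14.212891578674316) [0.43150545 0.01967662 0.04890039]
top walls 436 x [0.4984 0.6861] y [-0.2114 -0.0874]
top lip 265 x [0.4981 0.6463] y [-0.2104 -0.0887]
side walls 580 x [0.4979 0.689 ] y [-0.2145 -0.0905]
side lip 283 x [0.4976 0.5195] y [-0.2143 -0.0925]
origin guess in this frame 0.5929361936262942 -0.15005555733781267
```

```bash
python3 -c "
from h import *
delta((.4318,.0197,.018),14.24)"
```

```text
shift cm [ 5.06  0.05 21.27] turn 1.57 j6 -1.81 clock 10.3 pos [0.4812 0.0317 0.2307] yaw 104.22
```

```bash
python3 -m handwheel '[[[0.3,1,0,3,0.18],[0.3,2,0,6,0.36],[0.3,3,0,9,0.54],[0.3,4,0,11,0.72],[0.3,5.05,0.05,12,0.9],[0.3,5.05,0.05,12,1.08],[0.3,5.05,0.05,12,1.26],[0.3,5.05,0.05,12,1.44],[0.3,5.05,0.05,12,1.57],[0.3,5.05,0.05,12,1.57]]]'
python3 -c "
from h import *
delta((.4318,.0197,.018),14.24)
exec(open('m.py').read())"
```

```text
clock: 11.55
position: [0.4322, 0.0198, 0.1113]
eef_rot: [0.614, 0.79, -0.0, -0.0]
force: [0.5, 0.2, 0.3]
grip_width: 0.703
grasp_force: 0.0
shift cm [ 0.   -0.04  9.33] turn 0.001 j6 -0.26 clock 11.55 pos [0.4322 0.0198 0.1113] yaw 14.31
face ((0.43141138553619385, 0.023086048662662506), (0.10017547011375427, 0.14973919093608856), 14.28693675994873) 0.013090999040488686
block ((0.43193286657333374, 0.020785804837942123), (0.03572306036949158, 0.019711794331669807), 14.542243003845215) [0.43184255 0.02158995 0.04867561]
```

```bash
python3 -m handwheel '[[[0.3,0.05,0,4,0],[0.3,0.05,0,7,0],[0.3,0.05,0,8.6,0],[0.3,0.05,0,9.3,0],[0.3,0.05,0,9.3,0],[1,0.05,0,9.3,0],[1,0.05,0,9.3,0],[1,0.05,0,9.3,0],[1,0.05,0,9.3,0]]]'
python3 -m handwheel '[[[1,0,0,-2,0],[1,0,0,-6,0],[1,0,0,-12,0],[1,0,0,-16,0],[1,0,0,-16,0]]]'
python3 -c "
from h import *
delta((.563,-.239,.178),81.2)
im,w=cloud('wrist');m=(np.hypot(w[...,0]-.43,w[...,1]-.03)<.11)&(w[...,2]>.14); print(m.sum(), w[m].min(0),w[m].max(0))"
```

```text
clock: 12.72
position: [0.4324, 0.0203, 0.0189]
eef_rot: [0.614, 0.789, 0.0, 0.0]
force: [-0.2, 0.1, 2.9]
grip_width: 0.384
grasp_force: 30.0
clock: 13.35
position: [0.4333, 0.0203, 0.1816]
eef_rot: [0.614, 0.789, 0.001, 0.002]
force: [0.0, -0.5, -2.3]
grip_width: 0.385
grasp_force: 30.0
shift cm [-28.32   6.18   0.43] turn -1.168 j6 -0.26 clock 13.35 pos [0.4333 0.0203 0.1816] yaw 14.27
102329 [ 0.34546404 -0.05645309  0.16503566] [0.51262996 0.11941544 0.30506958]
```

```bash
python3 -c "
from h import *
delta((.585,-.2424,.21),81.2)"
```

```text
shift cm [-29.21   8.3   -3.04] turn -1.168 j6 -0.26 clock 13.4 pos [0.4326 0.0203 0.1793] yaw 14.27
```

```bash
python3 -m handwheel '[[[1,-3.5,1,-3,-0.15],[1,-7,2,-3,-0.3],[1,-11,3.1,-3,-0.45],[1,-15,4.2,-3,-0.6],[1,-19,5.4,-3,-0.75],[1,-23,6.5,-3,-0.9],[1,-27,7.6,-3,-1.05],[1,-29.2,8.3,-3,-1.17],[1,-29.2,8.3,-3,-1.17],[1,-29.2,8.3,-3,-1.17]]]'
python3 - <<'E'
from h import *
delta((.585,-.2424,.21),81.2)
im,w=cloud('wrist'); save(im,'w6.png')
s=bot.get_state(); print(s['wrist_torque'])
a=np.radians(-8.8); ex=np.array([np.cos(a),np.sin(a)]); ey=np.array([-np.sin(a),np.cos(a)])
for cam in('wrist','top','side'):
  if cam!='wrist': im,w=cloud(cam)
  for z0,z1,nm in((.079,.088,'walls'),(.090,.099,'lip'),(.17,.3,'lid')):
    m=(np.hypot(w[...,0]-.563,w[...,1]+.24)<.14)&(w[...,2]>z0)&(w[...,2]<z1); p=w[m]
    if len(p): print(cam,nm,len(p),'x',np.percentile(p[:,:2]@ex,[1,99]).round(4),'y',np.percentile(p[:,:2]@ey,[1,50,99]).round(4),cv2.minAreaRect(p[:,:2].astype(np.float32))[2])
E
```

```text
clock: 14.65
position: [0.5841, -0.2417, 0.2074]
eef_rot: [0.077, 0.997, 0.0, -0.001]
force: [0.3, 0.6, -1.3]
grip_width: 0.389
grasp_force: 30.0
shift cm [-0.1  -0.06 -0.26] turn -0.0 j6 -1.85 clock 14.65 pos [ 0.5841 -0.2417  0.2074] yaw 81.19
[ 0.01808723 -0.03493602 -0.02020012]
wrist lip 2304 x [0.5013 0.5134] y [-0.2103 -0.1499 -0.0892] 81.1225814819336
wrist lid 43142 x [0.5246 0.683 ] y [-0.2274 -0.149  -0.0703] 81.08269500732422
top walls 48 x [0.5205 0.6264] y [-0.0954 -0.0907 -0.0877] 80.76966857910156
top lip 8 x [0.5106 0.6019] y [-0.0943 -0.0906 -0.088 ] 79.5407485961914
top lid 242 x [0.5751 0.6814] y [-0.1977 -0.1673 -0.083 ] 79.63436126708984
side walls 467 x [0.4978 0.6888] y [-0.2148 -0.1932 -0.0907] 81.22212219238281
side lip 291 x [0.4973 0.5204] y [-0.2137 -0.1573 -0.0925] 83.0369644165039
side lid 2100 x [0.5212 0.6814] y [-0.2366 -0.1649 -0.0732] 83.2339096069336
```

View pics/w6.png

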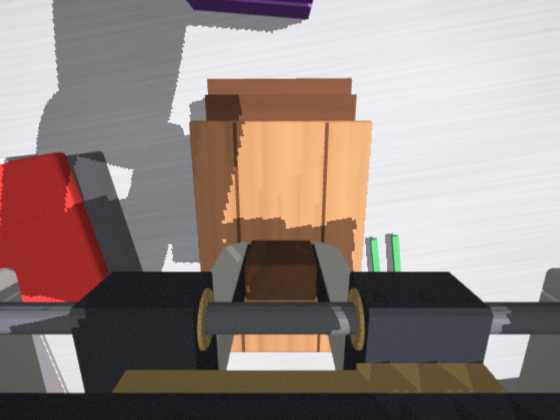

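```bash
cat >> h.py <<'E'
A=np.radians(-8.8); EX=np.array([np.cos(A),np.sin(A),0]); EY=np.array([-np.sin(A),np.cos(A),0]); O=np.array([.592*np.cos(A)+.150*np.sin(A),.592*np.sin(A)-.150*np.cos(A),0])
def lidpose():
    """lid in the crate frame from the wrist camera (face patch seen ahead of the gripper)"""
    im,w=cloud('wrist'); c=np.dstack([(w-O)@EX,(w-O)@EY,w[...,2]]); s=bot.get_state(); g=s['position']
    h=cv2.cvtColor(im,cv2.COLOR_RGB2HSV); t=np.array([(g-O)@EX,(g-O)@EY,g[2]])
    f=(abs(c[...,2]-t[2])<.02)&(c[...,0]<t[0]-.025)&(c[...,0]>t[0]-.078)&(abs(c[...,1]-t[1])<.06)&(h[...,1]>90)
    p=c[f]; B=np.c_[p[:,:2],np.ones(len(p))]; k=np.linalg.lstsq(B,p[:,2],rcond=None)[0]
    for _ in range(3):
        e=abs(B@k-p[:,2])<.002; k=np.linalg.lstsq(B[e],p[e,2],rcond=None)[0]
    p=p[e]; lo,hi=[],[]
    for x in np.arange(t[0]-.07,t[0]-.03,.004):
        y=p[abs(p[:,0]-x)<.002,1]
        if len(y)>20: lo.append((x,np.percentile(y,.5))); hi.append((x,np.percentile(y,99.5)))
    lo,hi=np.array(lo),np.array(hi); mid=(lo[:,1]+hi[:,1])/2; l=np.polyfit(lo[:,0],mid,1)
    fe=np.percentile(p[:,0],.3)   # edge of full-thickness face: lid x=+68
    tip=fe-.014*np.cos(k[0])
    zt=k@[tip,np.polyval(l,tip),1]-.014; zb=zt+.164*k[0]
    print('tilt',k[0].round(4),'roll',k[1].round(4),'width',(hi[:,1]-lo[:,1]).mean().round(4),'yaw err',l[0].round(4),'tip x %.4f y %.4f z %.4f tail z %.4f'%(tip,np.polyval(l,tip),zt,zb),'tcp',t.round(4),'F',s['force'].round(1),'clock',s['clock'])
E
python3 -c "
from h import *
lidpose()"
```

```text
tilt 0.0008 roll -0.0002 width 0.0976 yaw err 0.0024 tip x -0.0684 y 0.0011 z 0.1887 tail z 0.1889 tcp [0.0225 0.0006 0.2087] F [-0.4  0.1 -0.6] clock 14.85
```

```bash
python3 -m handwheel '[[[1,0,-0.1,4,0],[1,0,-0.1,7,0],[1,0,-0.1,9,0],[1,0,-0.1,9.5,0],[1,0,-0.1,9.8,0],[1,0,-0.1,9.8,0]]]'
python3 -c "
from h import *
lidpose()"
```

```text
clock: 15.6
position: [0.5849, -0.2434, 0.1116]
eef_rot: [0.076, 0.997, -0.0, 0.001]
force: [-0.3, 0.1, -1.2]
grip_width: 0.386
grasp_force: 30.0
tilt 0.0022 roll -0.0009 width 0.0982 yaw err 0.0047 tip x -0.0676 y -0.0007 z 0.0916 tail z 0.0920 tcp [ 0.0232 -0.0011  0.1116] F [ 0.5 -0.  -1.9] clock 15.65
```

```bash
python3 -m handwheel '[[[1,0,0,0.5,0],[1,0,0,0.8,0],[1,0,0,1.0,0],[1,0,0,1.15,0],[1,0,0,1.3,0],[1,0,0,1.3,0]]]'
python3 -c "
from h import *
lidpose()"
```

```text
clock: 16.4
position: [0.5846, -0.2434, 0.0982]
eef_rot: [0.076, 0.997, -0.0, 0.0]
force: [-3.1, 0.4, 5.1]
grip_width: 0.387
grasp_force: 30.0
tilt 0.0678 roll -0.0 width 0.0982 yaw err 0.0043 tip x -0.0663 y -0.0007 z 0.0727 tail z 0.0838 tcp [ 0.023  -0.0011  0.0982] F [-4.3  0.2  5.6] clock 16.45
```

```bash
python3 -m handwheel '[[[1,0,0,0.15,0],[1,0,0,0.3,0],[1,0,0,0.3,0],[1,0,0,0,0],[1,0,0,-0.2,0],[1,0,0,-0.2,0]]]'
python3 -c "
from h import *
lidpose()"
```

```text
clock: 17.2
position: [0.5845, -0.2432, 0.0995]
eef_rot: [0.076, 0.997, 0.0, -0.0]
force: [0.8, 0.5, -1.2]
grip_width: 0.388
grasp_force: 30.0
tilt 0.0927 roll -0.0002 width 0.0983 yaw err 0.0002 tip x -0.0659 y -0.0004 z 0.0719 tail z 0.0871 tcp [ 0.0228 -0.0009  0.0994] F [ 0.4 -0.1 -1.3] clock 17.25
```

```bash
python3 -m handwheel '[[[1,0.4,0,0,0],[1,0.8,0,0,0],[1,1.2,0,0,0],[1,1.5,0,0,0],[1,1.5,0,0,0],[1,1.5,0,0,0]]]'
python3 -c "
from h import *
lidpose()
im,w=cloud('wrist');c=np.dstack([(w-O)@EX,(w-O)@EY,w[...,2]])
m=(c[...,2]>.088)&(c[...,2]<.1)&(c[...,0]<-.06)&(c[...,0]>-.1)&(abs(c[...,1])<.07);p=c[m];print('lip',len(p),np.percentile(p,[1,50,99],axis=0).round(4))"
```

```text
clock: 18.0
position: [0.5697, -0.241, 0.0997]
eef_rot: [0.076, 0.997, -0.0, 0.0]
force: [-0.4, -0.1, -0.9]
grip_width: 0.386
grasp_force: 30.0
tilt 0.0938 roll -0.0004 width 0.0981 yaw err -0.0004 tip x -0.0808 y -0.0004 z 0.0720 tail z 0.0874 tcp [ 0.0079 -0.001   0.0997] F [-0.2  0.8 -2.2] clock 18.05
lip 9978 [[-0.091  -0.06    0.0881]
 [-0.0805  0.0003  0.093 ]
 [-0.0608  0.0605  0.0947]]
```

```bash
python3 -c "
from h import *
im,w=cloud('wrist');c=np.dstack([(w-O)@EX,(w-O)@EY,w[...,2]])
m=(c[...,2]>.0915)&(c[...,2]<.0975)&(c[...,0]<-.06)&(c[...,0]>-.11)&(abs(c[...,1])<.058)
for y in(-.05,-.025,0,.025,.05):
  k=m&(abs(c[...,1]-y)<.005);print(y,np.percentile(c[k][:,0],[2,98]).round(4))
m=(c[...,2]>.0795)&(c[...,2]<.0875)&(c[...,0]>-.06)&(c[...,0]<-.0)&(abs(c[...,1])>.05)&(abs(c[...,1])<.07)
for sgn in(-1,1):
  k=m&(c[...,1]*sgn>0);print('side wall',k.sum(),np.percentile(c[k][:,1],[2,50,98]).round(4) if k.sum() else '')
"
```

```text
-0.05 [-0.0903 -0.0709]
-0.025 [-0.0903 -0.0714]
0 [-0.0904 -0.0715]
0.025 [-0.0908 -0.0715]
0.05 [-0.091  -0.0716]
side wall 1442 [-0.0614 -0.0571 -0.0533]
side wall 1427 [0.0542 0.0579 0.0623]
```

```bash
python3 -m handwheel '[[[1,0,0,0.15,0],[1,-0.05,0,0.3,0],[1,-0.1,0,0.4,0],[1,-0.15,0,0.5,0],[1,-0.25,0,0.6,0],[1,-0.3,0,0.7,0],[1,-0.35,0,0.8,0],[1,-0.4,0,0.9,0],[1,-0.4,0,0.9,0]]]'
python3 -c "
from h import *
lidpose()"
```

```text
clock: 19.27
position: [0.5738, -0.2416, 0.0906]
eef_rot: [0.076, 0.997, -0.0, 0.0]
force: [0.4, -0.9, 1.5]
grip_width: 0.387
grasp_force: 30.0
tilt 0.0272 roll 0.003 width 0.1103 yaw err -0.0229 tip x -0.0794 y -0.0042 z 0.0690 tail z 0.0735 tcp [ 0.012  -0.001   0.0906] F [ 0.5 -0.2  1.8] clock 19.325
```

```bash
python3 -m handwheel '[[[1,0,0,0.1,0],[1,-0.05,0,0.2,0],[1,-0.05,0,0.3,0],[1,-0.05,0,0.35,0],[1,-0.05,0,0.35,0]]]'
python3 -c "
from h import *
lidpose()"
```

```text
clock: 19.95
position: [0.5744, -0.2417, 0.0882]
eef_rot: [0.076, 0.997, -0.0, 0.0]
force: [-0.9, 0.8, 12.4]
grip_width: 0.386
grasp_force: 30.0
tilt 0.0014 roll -0.0003 width 0.1147 yaw err 0.0014 tip x -0.0792 y -0.0031 z 0.0691 tail z 0.0693 tcp [ 0.0127 -0.001   0.0882] F [-1.1  1.  11.8] clock 20.0
```

```bash
python3 -m handwheel '[[[1,0,0,-0.15,0],[0.4,0,0,-0.15,0],[0.4,0,0,-0.15,0],[0.4,0,0,-0.15,0],[0.4,0,0,-2,0],[0.4,0,0,-6,0],[0.4,0,0,-12,0],[0.4,0,0,-18,0],[0.4,0,0,-18,0]]]'
python3 - <<'E'
from h import *
im,w=cloud('wrist'); save(im,'w7.png'); c=np.dstack([(w-O)@EX,(w-O)@EY,w[...,2]])
m=(c[...,2]>.078)&(c[...,2]<.0875)&(abs(c[...,0])<.08)&(abs(c[...,1])<.045); p=c[m]
k=np.linalg.lstsq(np.c_[p[:,:2],np.ones(len(p))],p[:,2],rcond=None)[0]; print('plane',k.round(4),len(p))
b=(c[...,2]>.115)&(c[...,2]<.13)&(abs(c[...,0])<.06)&(abs(c[...,1])<.04); print('block',c[b].mean(0))
print(bot.get_state()['force'],bot.get_state()['grip_width'])
E
```

```text
clock: 21.12
position: [0.5752, -0.2421, 0.2742]
eef_rot: [0.076, 0.997, -0.002, 0.004]
force: [-0.2, -0.5, -0.6]
grip_width: 0.598
grasp_force: 0.0
plane [ 0.0002 -0.0003  0.0831] 8478
block [ 0.01123595 -0.00043452  0.11884987]
[ 0.33875273 -0.22507742 -0.56338738] 0.6061126328988671
```

View pics/w7.png

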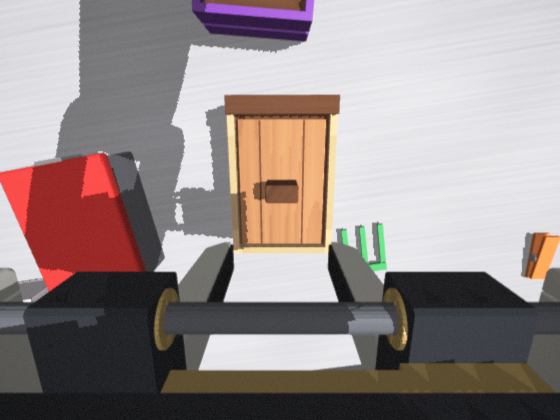

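The lid lies level in the crate: its block is at (282,190), the tongue is under the lip at row 104, and there is an even gap all round. I'm handing it in.

```bash
python3 -c "
from h import *
print(bot.sign_off())"
```

```text
the job is handed in; nothing more can be done
None
```

The lid lies level and fully home in the crate with its tongue under the lip; it's released, the arm is clear, and the job was handed in at about 21 s of the 67 s allowed (no verdict was returned). When I first laid it on the worktop it fell the last part from about a 40° tilt.

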